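Hold a sprung gear guard at the inching index

TASK

The yellow guard over the gears has to be held part open at its inching position. Loosen the T-shaped clamp knob by turning it anticlockwise (seen from above) to its stop, about a quarter turn, draw the slotted latch plate fully back towards you by its black grip so that it frees the guard, then lift the guard by its black handle until its white pointer stands at the middle of the red index on the quadrant; do not swing it well past the index. The spring would shut it again, so finish while still holding the handle, with the guard steady at the index, and leave the index and the things lying round the drive where they are.

Things in the scene. Friction and masses are not known exactly. Their poses are not given: they have to be found in the camera images.
- drive: bench gear drive, fixed: grey base plate, green gear housing, motor at its left. Origin on the bench under the housing's middle; x points to the hinge side (away from the robot, up to 0.2 rad off), y left, z up. In mm: housing with shut guard x -90..92, y +-90, z to 118; motor y 88..166, z to 78; latch ledge x -128..-34, y -165..-105, z to 79; quadrant y 98..116, x -25..50, z to 165
- clamp_knob (a joint): black T-bar clamp knob above the latch plate, right of the guard. Rad: 0 tight (bar across the plate, along drive y), grows anticlockwise seen from above, stop at 1.5 (bar nearly along drive x). Starts at 0 to 0.2. Turning takes about 0.15 N m; it stays where left. Tight, it clamps the plate by friction with some 40 N; above 0.95 the plate is free
- knob_grip (a point): point on the clamp knob's axis at the height to grip, 109 mm above the bench; at x -72, y -135 mm in the drive's frame. The T-bar is 38 mm long, 11 thick, 21 high, its top 119 mm above the bench; the plate below it is at 80 mm. The point turns with the knob: its y axis lies along the T-bar
- latch_plate (a joint): slotted steel latch plate under the clamp knob. In m: 0 engaged, tongue over the guard's steel lug; grows as the plate is drawn along the drive's -x (towards the robot), end stop at 0.036. Starts at 0 to 0.004. The lug is clear beyond about 0.018. Sliding takes about 1.5 N once the knob is loose; it stays where left
- latch_grip (a point): middle of the upright black grip at the latch plate's front end, 105 mm above the bench; the grip is 12 mm (drive x) by 26 mm (drive y), from 87 to 117 mm above the bench. At joint value 0 it stands at x -123, y -135 mm in the drive's frame; it moves with the plate
- guard (a joint): angle of the yellow guard with clear panes, in rad: 0 shut, grows as its handle side swings up about the hinge, stop at 1.25. It cannot open while the latch plate is engaged. A spring and its weight close it: about 4 N at the handle when shut, 7 N at 0.8 rad
- guard_hinge (a point): middle of the hinge line, 64 mm above the bench at the guard's far edge (in the drive's frame x 88, y 0 mm); the hinge line runs along the drive's y
- guard_handle (a point): round black bar handle of the guard, 12 mm thick, 100 mm long along drive y, on two 40 mm standoffs in front of the front pane. This point is the bar's middle; shut it is 218 mm in front of the hinge line and 26 mm above it (90 mm above the bench); it turns with the guard. 34 mm free between bar and pane; front, top and underside open
- guard_pointer (a point): working point of the white pointer on the guard's left cheek, 112 mm from the hinge line; it turns with the guard: at guard angle a it lies 112 cos(a) mm in front of the hinge line and 112 sin(a) mm above it
- index_arm (a joint): angle of the red index on the quadrant in rad, on the same scale as the guard's angle: the pointer is at the index when both joints read the same. Set between 0.45 and 0.8, held by firm friction; to be left as it is
- red_index (a point): middle of the red index shoe (16 mm along the arc, with a small black switch body behind it) on the quadrant at the left of the guard, 112 mm from the hinge line; coincides with guard_pointer when the guard stands at the index
- steel_tray: open steel parts tray, 72 x 100 x 30 mm, bystander to the right of the drive; origin at the middle of its underside
- open_spanner: double open-ended spanner, 204 mm long, bystander lying beside the drive's right side; origin at its middle
- yellow_tape: yellow tape measure, 58 x 74 x 35 mm, bystander to the left of the drive; origin at the middle of its underside
- blue_driver: screwdriver with a blue handle, 215 mm long, bystander to the left front of the drive; origin at its middle
- rusty_pipe: short rusty pipe end, 42 mm in diameter, 58 mm high, standing to the left rear of the drive, bystander; origin at the middle of its underside

How it is judged:
On the way, in this order (a step that is already met when the one before it is completed fails the run):
1. the clamp knob is loosened (past 1.0 rad) while the latch plate is still engaged and the guard shut (value of joint clamp_knob above 1 rad and value of joint latch_plate below 0.015 m and value of joint guard below 0.06 rad), for 0.2 s.
2. the latch plate is drawn back (past 28 of its 36 mm) while the guard is still shut (value of joint latch_plate above 0.028 m and value of joint guard below 0.06 rad), for 0.2 s.
At the end, for the whole second after the job is handed in: The gripper still holds the guard's handle (over 2 N), the guard is steady with its white pointer within 8 mm of the middle of the red index (about 4 degrees); the knob is loose, the latch plate drawn back past 24 mm, the bystanders within 30 mm of where they were (distance between guard_pointer and red_index below 0.008 m and contact force between the fingers and guard above 2 N and velocity of joint guard between -0.05 and 0.05 rad/s and value of joint clamp_knob above 0.9 rad and value of joint latch_plate above 0.024 m and distance of each of steel_tray, open_spanner, yellow_tape, blue_driver, rusty_pipe from where it was at the start of the episode below 0.03 m); the arm keeps its last pose, push and grip.
It fails at once if the guard is swung well past the index (pointer more than 25 mm, about 13 degrees, above its middle) (z of guard_pointer in the frame of red_index above 0.025 m).
It fails at once if the red index is moved on the quadrant by more than 4 mm (distance of red_index from where it was at the start of the episode above 0.004 m).
It fails at once if a bystander is pushed more than 30 mm (distance of any of steel_tray, open_spanner, yellow_tape, blue_driver, rusty_pipe from where it was at the start of the episode above 0.03 m).
It also fails if it takes over 61 s, if anything falls off the work surface, if the arm or the gripper's body presses on something with over 40 N, if the wrist force passes 120 N, or if a joint passes its speed limit or range.

ROBOT

A 6-joint arm with a two-finger parallel gripper is mounted at the origin on a cart in front of the work surface, level with it; the furniture and walls round the work are solid. World frame = base frame: x ahead of the robot, y to its left, z up, the work surface at z = 0. Lengths are in m, angles in rad, forces in N, time in s.
With the tool pointing down it reaches from about 0.325 to 0.9 m from the base axis. Payload 3.5 kg.
Tool frame: the origin (TCP) lies at the very end of the fingers, on their centre line; the grasp point (between the pads) lies 19 mm behind it (manip.grip_point_offset is the distance from the TCP to the grasp point, in m); z points along the fingers, y is the direction in which the jaws open and shut (so a half turn about z gives the same grasp; the last joint's range is limited). The gripper opens to 85 mm and grips with 20 to 120 N. Pads are 22 mm wide; open, the fingers measure 114 mm over their backs; the gripper's body (76 mm by 85 mm) begins 54 mm behind the grasp point. The pads swing forward as they close: fully open they stand 13 mm farther back than shut.
Start: joints at [-1.303, 0.276, -0.026, 1.268, 0, 1.467], TCP at [0.226, -0.583, 0.231] pointing down, gripper open.
Joint ranges: [-3.12, 3.12], [-0.85, 1.88], [-1.08, 1.24], [-1.95, 2.15], [-1.57, 1.53], [-3.14, 3.14]. Speed limits (rad/s): [2.57, 2.57, 3.14, 3.14, 3.14, 3.14].

INTERFACE

Orientations are given as a rotation vector (axis times angle).
In Python, from bench import manip gives the robot as it stands.
- The arm moves only by the tool drive_tool, never from a script. Its argument "steps" is a list of rows, each a list of 3 entries, a list of its own where there are three numbers: the gripper's target within -1 to 1 (fully open at 1, half-way at 0, shut at -1), then the shift along the tool's x, y, z in mm, then the turn, a rotation vector about the tool's x, y, z in rad. A call has 1 to 8 rows; each row shifts and turns the pose as measured when the row begins, along the tool's axes as they then stand; what a row does not reach is not made up. A row lasts 1/10 s, in which the tool goes at most 50 mm and 8.59 degrees, less where a joint would pass 70% of its speed; a pose out of reach is approached as far as the arm can. A call with a gripper value outside its range is refused whole. The fingers move at their own pace and stop on an object; "squeeze" is the grip in N (left out, the last holds). Time passes only in rows, so rows that do not move let the fingers close. It gives the time, the measured TCP pose, the force and the opening at its end, in the units of the state.
- manip.get_state(): the state, without advancing time (a new reading comes with each control period).
- manip.get_image(name): name is "scene" or "top" or "wrist"; returns a dict with "img" (420x560x3 uint8, blue, green, red), "mtx" (3x3 intrinsics, pixels), "R" (3x3) and "t" (3): a world point X has camera coordinates R X + t. Camera axes: x right, y down, z forward; pixel columns grow to the right and rows downward; lengths in m; the calibration is good to about 2 mm. A picture is of the moment at which its call begins. There is no depth.
- manip.hand_in(): hands the job in, once; it reports no verdict.
The state is a dict: "t": time; "joint_positions": joint angles; "dq": joint speeds; "effort": joint torques, N m; "ee_pos": TCP position; "tool_rot": TCP orientation; "force": force on the tool from outside, world axes, zero at the start; "ft_torque": the same for the moment, N m; "gripper_width": finger opening in m.
Only numpy, scipy, OpenCV 4.12 (cv2) and the standard library are available. Lean on these libraries where they do the work, as an engineer would, in place of code of your own. Each camera call takes 0.05 s, during which the arm holds its last target. There are 200 camera calls.

## Working session

There is one attempt and no reset: what is moved stays moved. The work goes in short steps, Python scripts to look and compute and a tool call to move; the robot and the scene stay as the last step left them, time stands still between calls to the robot, and variables do not carry over. Pictures are saved under pics/ and viewed, about 8 in all and at most 12, crops included, and the job is handed in when it is done.

Besides the shell and the picture viewer there is one more tool, called by a JSON object that holds its "api" and its "payload", one argument or row to a line. drive_tool: Moves the arm, as the interface text tells. Its arguments: {"type":"object","properties":{"steps":{"type":"array"},"squeeze":{"type":"number"}},"required":["steps"]}

```bash
mkdir -p pics; ls
python3 - <<'E'
from bench import manip
import cv2,numpy as np
s=manip.get_state(); print({k:np.round(v,3).tolist() for k,v in s.items()})
ims=[]
for n in("scene","top"):
    d=manip.get_image(n); cv2.imwrite(f"pics/{n}0.png",d["img"]); np.savez(f"pics/{n}0.npz",**d)
    ims.append(d["img"]); print(n,np.round(d["mtx"],1).tolist(),np.round(d["R"],3).tolist(),np.round(d["t"],3).tolist())
E
```

```text
pics
{'t': 0.0, 'joint_positions': [-1.303, 0.277, -0.028, 1.268, -0.0, 1.467], 'dq': [-0.003, 0.0, -0.0, 0.0, -0.0, -0.001], 'effort': [-0.002, -44.551, 29.52, 0.016, -0.0, -0.0], 'ee_pos': [0.226, -0.582, 0.23], 'tool_rot': [-3.086, -0.579, 0.0], 'force': [-0.294, -0.018, 0.24], 'ft_torque': [-0.029, 0.023, 0.005], 'gripper_width': 0.085}
scene [[540.2, 0.0, 283.1], [0.0, 540.2, 200.4], [0.0, 0.0, 1.0]] [[-0.78, -0.625, -0.008], [-0.303, 0.39, -0.87], [0.547, -0.676, -0.493]] [0.474, 0.269, 1.135]
top [[380.3, 0.0, 272.0], [0.0, 380.3, 204.2], [0.0, 0.0, 1.0]] [[-0.0, -1.0, -0.006], [-0.998, 0.001, -0.067], [0.067, 0.006, -0.998]] [0.005, 0.597, 0.961]
```

View pics/scene0.png

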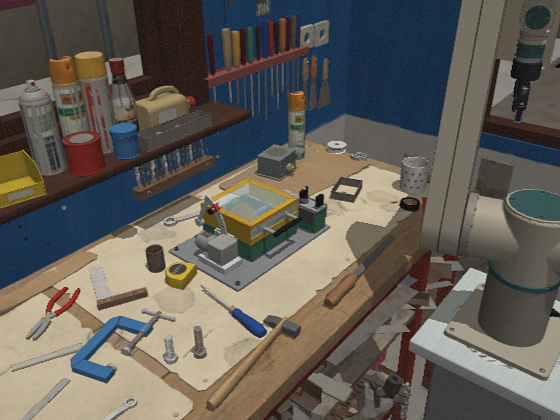

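View pics/top0.png

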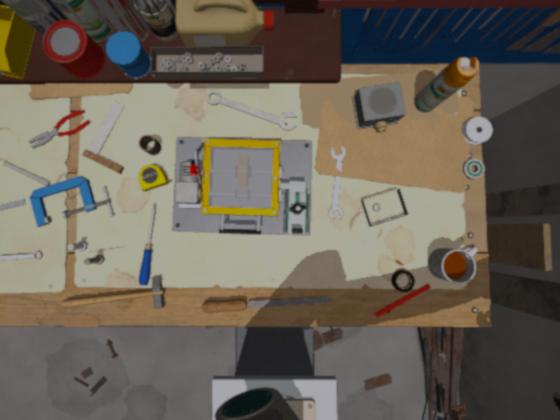

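The scene view shows the drive in the middle, with the guard near (255,210) and the knob and latch at the right near (313,200). The top view has the guard at (240,178), the knob at about (297,209) and the red index at (194,170). I'll zoom into both.

Run:
```python
import cv2,numpy as np
a=cv2.imread("pics/top0.png")[125:245,165:325]; b=cv2.imread("pics/scene0.png")[165:285,170:340]
a=cv2.resize(a,None,fx=4.6,fy=4.6,interpolation=cv2.INTER_CUBIC)
b=cv2.resize(b,None,fx=4.6,fy=4.6,interpolation=cv2.INTER_CUBIC)
cv2.imwrite("pics/ca.png",a);cv2.imwrite("pics/cb.png",b);print(a.shape,b.shape)
```

```text
(552, 736, 3) (552, 782, 3)
```

View pics/ca.png

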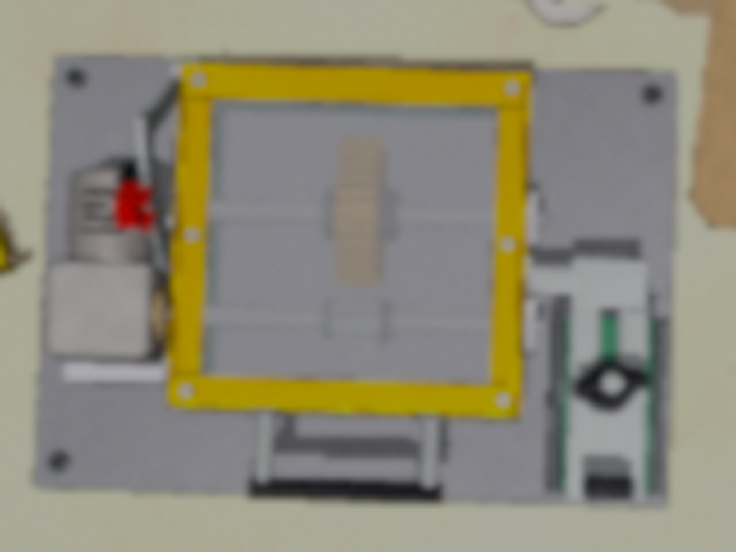

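View pics/cb.png

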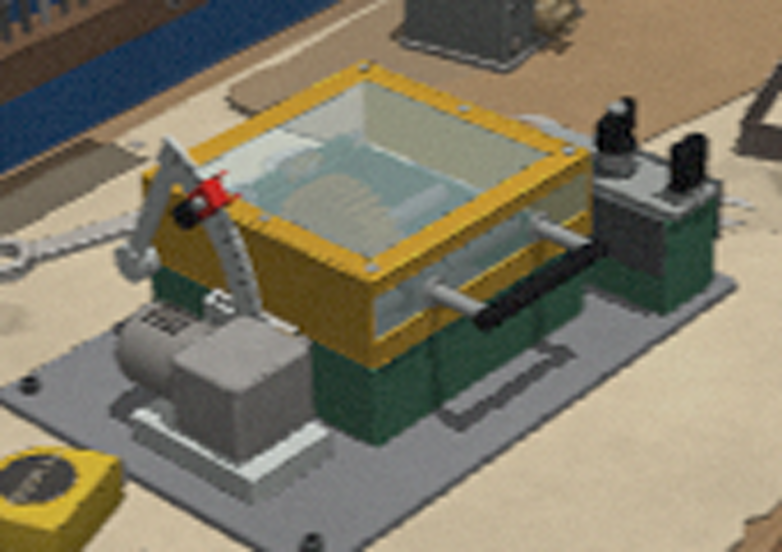

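```bash
cat > geo.py <<'E'
import numpy as np,cv2
def ray(d,uv):
    R,t,K=d["R"],d["t"],d["mtx"]; v=R.T@np.linalg.solve(K,[uv[0],uv[1],1.]); return -R.T@t,v/np.linalg.norm(v)
def onz(d,uv,z):
    c,v=ray(d,uv); return c+v*(z-c[2])/v[2]
def tri(rs):
    A=sum(np.eye(3)-np.outer(v,v) for c,v in rs); b=sum((np.eye(3)-np.outer(v,v))@c for c,v in rs)
    p=np.linalg.solve(A,b); e=[np.linalg.norm((np.eye(3)-np.outer(v,v))@(p-c)) for c,v in rs]; return p,max(e)
def proj(d,p):
    q=d["mtx"]@(d["R"]@np.asarray(p)+d["t"]); return q[:2]/q[2]
E
python3 - <<'E'
from geo import *
T=np.load("pics/top0.npz");S=np.load("pics/scene0.npz")
ct=lambda u,v:((u+.5)/4.6-.5+165,(v+.5)/4.6-.5+125)
cs=lambda u,v:((u+.5)/4.6-.5+170,(v+.5)/4.6-.5+165)
C=np.array([onz(T,ct(*p),.118) for p in[(180,62),(533,68),(519,416),(168,408)]])
dr=np.array([[92,90],[92,-90],[-90,-90],[-90,90]])/1000
a=dr-dr.mean(0);b=C[:,:2]-C[:,:2].mean(0)
th=np.arctan2((a[:,0]*b[:,1]-a[:,1]*b[:,0]).sum(),(a*b).sum())
R=np.array([[np.cos(th),-np.sin(th)],[np.sin(th),np.cos(th)]]);o=C[:,:2].mean(0)-R@dr.mean(0)
print("yaw",th,"origin",o,"res mm",np.round((C[:,:2]-(dr@R.T+o))*1000,1).tolist())
for n,p,q in[("hL",(250,490),(485,320)),("hR",(440,492),(600,248)),("knobtop",(611,383),(617,108)),("grip",(608,480),(688,160)),("red",(133,205),(211,198)),
   ("cornFL",(168,408),(371,275)),("cornFR",(519,416),(592,155)),("cornBL",(180,62),(147,180))]:
    P,e=tri([ray(T,ct(*p)),ray(S,cs(*q))]); l=R.T@(P[:2]-o); print(n,np.round(P*1000),"err",round(e*1000,1),"drive",np.round(l*1000))
for n,l in[("knob",(-.072,-.135,.109)),("grip",(-.123,-.135,.105)),("handle",(-.13,0,.09)),("hinge",(.088,0,.064))]: print(n,np.round(R@l[:2]+o,4))
E
```

```text
yaw -0.02667986530903346 origin [0.65543914 0.07670252] res mm [[-3.0, -0.2], [-1.7, -0.6], [2.7, 1.9], [2.0, -1.1]]
hL [528. 130.  91.] err 0.7 drive [-129.   50.]
hR [527.  32.  88.] err 0.5 drive [-127.  -49.]
knobtop [582. -56. 120.] err 0.8 drive [ -70. -134.]
grip [532. -56. 102.] err 1.8 drive [-120. -136.]
red [670. 183. 138.] err 0.2 drive [ 11. 106.]
cornFL [570. 168. 121.] err 0.5 drive [-88.  89.]
cornFR [565. -10. 115.] err 1.2 drive [-88. -89.]
cornBL [745. 163. 114.] err 2.9 drive [88. 89.]
knob [ 0.5799 -0.0563]
grip [ 0.5289 -0.055 ]
handle [0.5255 0.0802]
hinge [0.7434 0.0744]
```

The two views agree with the text: handle z is about 90 mm, knob top about 120, grip about 102, and the yaw is -0.027. The index is near 0.77 rad. I'll move above the knob now.

{"api": "drive_tool", "payload": {
  "steps": [
    [-0.1,[41,-28,0],[0,0,-0.15]],
    [-0.1,[45,-22,0],[0,0,-0.15]],
    [-0.1,[48,-15,0],[0,0,-0.15]],
    [-0.1,[49,-8,0],[0,0,-0.15]],
    [-0.1,[50,0,0],[0,0,-0.15]],
    [-0.1,[49,7,0],[0,0,-0.15]],
    [-0.1,[48,14,0],[0,0,-0.15]],
    [-0.1,[45,21,0],[0,0,-0.15]]
  ],
  "squeeze": 40
}}

```text
t: 0.9
ee_pos: [0.4446, -0.2495, 0.2259]
tool_rot: [-2.213, -2.222, -0.001]
force: [1.6, -0.8, -0.2]
gripper_width: 0.0384
```

{"api": "drive_tool", "payload": {
  "steps": [
    [-0.18,[39,28,0],[0,0,0]],
    [-0.18,[39,28,0],[0,0,0]],
    [-0.18,[39,28,0],[0,0,0]],
    [-0.18,[39,28,0],[0,0,0]],
    [-0.18,[37,25,0],[0,0,0]],
    [-0.18,[0,0,0],[0,0,0]]
  ]
}}

```text
t: 1.5
ee_pos: [0.585, -0.041, 0.2238]
tool_rot: [-2.201, -2.231, -0.002]
force: [-0.4, -0.1, -0.3]
gripper_width: 0.0346
```

```bash
cat > look.py <<'E'
import sys;from geo import *
from bench import manip
n=sys.argv[1];tag=sys.argv[2]
d=manip.get_image(n);np.savez(f"pics/{tag}.npz",**d);cv2.imwrite(f"pics/{tag}.png",d["img"])
s=manip.get_state();print(s["t"],np.round(s["ee_pos"],4),np.round(s["tool_rot"],3),np.round(s["force"],1),s["gripper_width"],np.round(s["joint_positions"],2))
E
python3 look.py wrist w1; python3 -c "
from geo import *
d=np.load('pics/w1.npz')
for p in [(.581,-.056,.119),(.581,-.056,.109),(.530,-.055,.117),(.527,.08,.09)]: print(proj(d,p))"
```

```text
1.55 [ 0.5836 -0.0427  0.2236] [-2.202e+00 -2.229e+00  2.000e-03] [-0.  -0.5 -0.1] 0.035244713163518473 [-0.19  0.22 -0.12  1.24  0.    1.37]
[272.46583912 229.32607344]
[272.63060327 225.36307727]
[208.46850685 226.38486793]
[204.43792438  47.6143575 ]
```

View pics/w1.png

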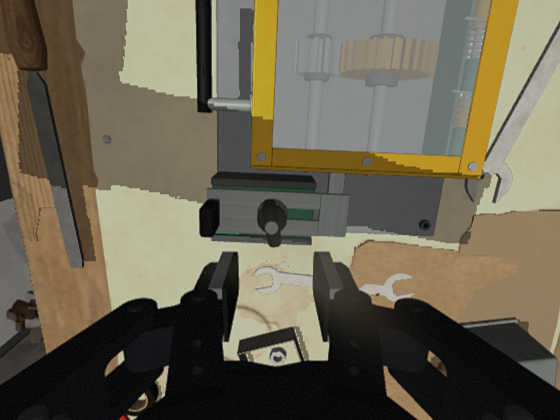

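The wrist view shows the knob around (271,222), tilted slightly anticlockwise, and the latch grip at (208,217). Both are close to the predicted pixels. Next I'll measure the bar axis from the mask.

Run:
```python
from geo import *
d=np.load("pics/w1.npz");g=d["img"].max(2)
for thr in (30,40,50):
    m=np.zeros_like(g);m[190:255,245:300]=(g[190:255,245:300]<thr)*255
    n,l,st,c=cv2.connectedComponentsWithStats(m);i=1+np.argmax(st[1:,4]);print(thr,st[i],c[i])
for v in range(194,252,2): print(v,''.join('#' if x<25 else '+' if x<45 else '-' if x<70 else '.' for x in g[v,250:296]))
```

```text
30 [261 200  21  16 142] [269.8943662  205.79577465]
40 [258 199  29  32 533] [270.75609756 213.4108818 ]
50 [245 199  42  48 821] [271.0182704  220.34591961]
194 ..............................................
196 ..............................................
198 ..............................................
200 ...............+########+----.................
202 .............+#####+++###+------..............
204 ..........---###+++++#++##--------............
206 .........---+++#++++++#++##+#+------..........
208 ........----+++++++++++++++++++++----.........
210 ........-+++++++++++++++++++++++++----........
212 ........-+++++++++++++++++++++++++++--........
214 .......-+++++++++++++++++++++++++++++-........
216 .......-+++++++++++++++++++++++++++++-........
218 .......++++++++++++++++++++++++++++++---------
220 .......-++++++++++++++++++++++++++++-.........
222 ........+++++++++-.......-++++++++++-.........
224 ........+++++++-...........-+++++++-..........
226 .........-+++++.............-+++++-...........
228 ...........-++-.............-++++-............
230 .............++-............+++-..............
232 ................-.........-+++................
234 ----.--.........-++------+++++-...............
236 ++++++++++++++++++++++++++++-++---------------
238 .............----++++++++++--+----------------
240 .................-++++++++++++--..........----
242 ..................+++++++++++--...............
244 ...................++++++++++-................
246 .....................-++---...................
248 ..............................................
250 ..............................................
```

```bash
python3 -c "
import cv2;a=cv2.imread('pics/w1.png')[170:270,190:350];cv2.imwrite('pics/w1c.png',cv2.resize(a,None,fx=4.5,fy=4.5,interpolation=cv2.INTER_CUBIC))"
```

```text
(no output)
```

View pics/w1c.png

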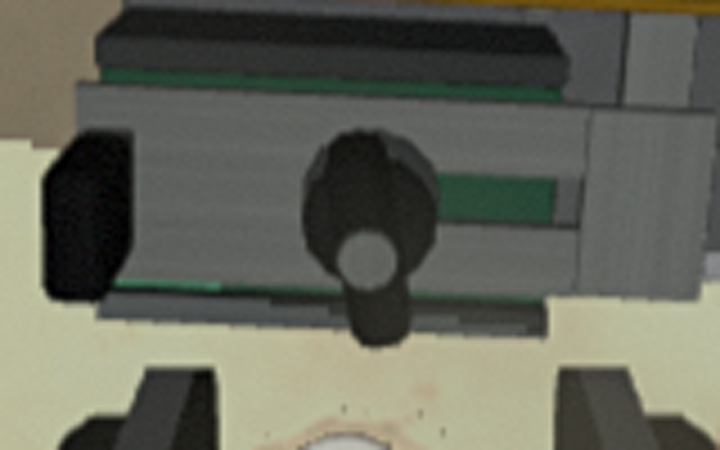

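{"api": "drive_tool", "payload": {
  "steps": [
    [-0.18,[-12,-4,20],[0,0,-0.08]],
    [-0.18,[0,0,40],[0,0,0]],
    [-0.18,[0,0,30],[0,0,0]],
    [-0.18,[0,0,0],[0,0,0]]
  ]
}}

```text
t: 1.95
ee_pos: [0.5777, -0.0574, 0.1317]
tool_rot: [-2.11, -2.319, 0.004]
force: [-0.4, -0.9, -0.5]
gripper_width: 0.0351
```

```bash
python3 -c "
from geo import *
d=np.load('pics/w1.npz')
a=onz(d,(269.5,201),.119);b=onz(d,(274,244),.119);c=onz(d,(271.6,227.3),.119);print(a,b,c,np.arctan2(b[0]-a[0],a[1]-b[1]))
from bench import manip;s=manip.get_state();print(s['ee_pos'],s['tool_rot'])"
```

```text
[ 0.57844839 -0.03295052  0.119     ] [ 0.58236938 -0.06838637  0.119     ] [ 0.58029722 -0.05432216  0.119     ] 0.11020213124355276
[ 0.57765789 -0.0574469   0.13174668] [-2.11005092 -2.31890278  0.00356534]
```

{"api": "drive_tool", "payload": {
  "steps": [
    [-0.18,[3,3,15],[0,0,0]],
    [-0.18,[0,0,15],[0,0,0]],
    [-0.18,[0,0,9],[0,0,0]],
    [-0.8,[0,0,0],[0,0,0]],
    [-0.8,[0,0,0],[0,0,0]],
    [-0.8,[0,0,0],[0,0,0]]
  ]
}}

```text
t: 2.55
ee_pos: [0.5814, -0.0564, 0.0937]
tool_rot: [-2.117, -2.317, 0.0]
force: [0.6, -0.1, -5.7]
gripper_width: 0.0225
```

{"api": "drive_tool", "payload": {
  "steps": [
    [-1,[0,0,0],[0,0,0]],
    [-1,[0,0,0],[0,0,0]],
    [-1,[0,0,0],[0,0,0]]
  ]
}}

```text
t: 2.85
ee_pos: [0.5814, -0.0564, 0.0937]
tool_rot: [-2.117, -2.317, 0.0]
force: [0.6, -0.4, -5.6]
gripper_width: 0.0227
```

The width stopped at 22.7 mm, which matches the round collar under the 11 mm bar. I'll open, rise a little and close again.

{"api": "drive_tool", "payload": {
  "steps": [
    [-0.18,[0,0,0],[0,0,0]],
    [-0.18,[0,0,0],[0,0,0]],
    [-0.18,[0,0,-10],[0,0,0]],
    [-1,[0,0,0],[0,0,0]],
    [-1,[0,0,0],[0,0,0]],
    [-1,[0,0,0],[0,0,0]],
    [-1,[0,0,0],[0,0,0]]
  ]
}}

```text
t: 3.55
ee_pos: [0.5816, -0.0576, 0.108]
tool_rot: [-2.118, -2.32, 0.003]
force: [-0.0, 0.5, -1.6]
gripper_width: 0.0097
```

{"api": "drive_tool", "payload": {
  "steps": [
    [-1,[1,0,2],[0,0,0]],
    [-1,[0,0,0],[0,0,-0.15]],
    [-1,[0,0,0],[0,0,-0.15]],
    [-1,[0,0,0],[0,0,-0.15]],
    [-1,[0,0,0],[0,0,-0.15]],
    [-1,[0,0,0],[0,0,-0.15]],
    [-1,[0,0,0],[0,0,-0.15]]
  ],
  "squeeze": 60
}}

```text
t: 4.25
ee_pos: [0.5832, -0.0566, 0.108]
tool_rot: [0.89, 3.011, -0.001]
force: [-0.4, 0.8, -0.9]
gripper_width: 0.009
```

```bash
python3 look.py wrist w2
```

```text
4.3 [ 0.5833 -0.0565  0.108 ] [ 8.830e-01  3.012e+00 -1.000e-03] [ 0.   0.2 -1. ] 0.009222783540837188 [-0.21  0.3  -0.27  1.   -0.    0.36]
```

{"api": "drive_tool", "payload": {
  "steps": [
    [-1,[0,0,0],[0,0,-0.15]],
    [-1,[0,0,0],[0,0,-0.15]],
    [-1,[0,0,0],[0,0,-0.1]],
    [-1,[0,0,0],[0,0,-0.08]],
    [-1,[0,0,0],[0,0,0]]
  ]
}}

```text
t: 4.8
ee_pos: [0.5836, -0.0555, 0.108]
tool_rot: [0.154, 3.135, 0.002]
force: [-1.1, -0.8, -0.2]
gripper_width: 0.0091
```

```bash
python3 look.py wrist w3; python3 -c "
from bench import manip;s=manip.get_state();print(s['ft_torque'])"
```

```text
4.85 [ 0.5836 -0.0555  0.108 ] [1.550e-01 3.135e+00 2.000e-03] [-0.7 -0.2  0.1] 0.0090995309973756 [-0.21  0.3  -0.27  1.    0.   -0.11]
[-0.07309302  0.15185498 -0.18909658]
```

View pics/w3.png

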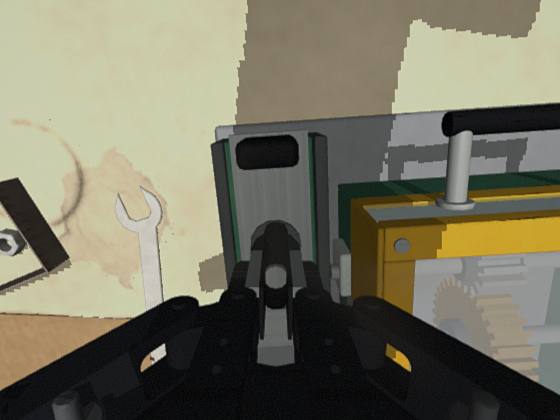

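Seen from the wrist, the bar now lies along drive x (joint about 1.5). The grip's top is near (268,152) and the plate is still engaged. I'll release, go up and move to the latch grip.

{"api": "drive_tool", "payload": {
  "steps": [
    [-0.4,[0,0,0],[0,0,0]],
    [-0.4,[0,0,0],[0,0,0]],
    [-0.4,[0,0,-25],[0,0,0]],
    [0.1,[26,0,-5],[0,0,0]],
    [0.1,[26,0,0],[0,0,0]],
    [0.1,[0,0,0],[0,0,0]]
  ]
}}

```text
t: 5.45
ee_pos: [0.533, -0.05, 0.1397]
tool_rot: [0.166, 3.131, 0.003]
force: [-0.1, 0.0, 0.1]
gripper_width: 0.047
```

```bash
python3 look.py wrist w4; python3 -c "
from geo import *
d=np.load('pics/w3.npz');print([onz(d,p,.117) for p in((268,137),(268,168),(237,152),(298,152))])
for p in [(.530,-.055,.117),(.581,-.055,.119)]: print(proj(d,p))"
```

```text
5.5 [ 0.535  -0.0504  0.1401] [1.650e-01 3.128e+00 3.000e-03] [ 0.5 -1.  -0.6] 0.04698077424771519 [-0.22  0.18 -0.35  1.03  0.   -0.11]
[array([ 0.52063687, -0.05137546,  0.117     ]), array([ 0.532815  , -0.05264854,  0.117     ]), array([ 0.52524112, -0.06427059,  0.117     ]), array([ 0.52762261, -0.04008803,  0.117     ])]
[261.44680283 161.62269085]
[274.00459905 278.20485124]
```

{"api": "drive_tool", "payload": {
  "steps": [
    [0.1,[7,-3,15],[0,0,0]],
    [0.1,[0,0,20],[0,0,0]],
    [0.1,[0,0,12],[0,0,0]],
    [-1,[0,0,0],[0,0,0]],
    [-1,[0,0,0],[0,0,0]],
    [-1,[0,0,0],[0,0,0]]
  ],
  "squeeze": 40
}}

```text
t: 6.1
ee_pos: [0.5355, -0.0543, 0.0944]
tool_rot: [0.166, 3.119, -0.001]
force: [-1.5, -1.4, -3.0]
gripper_width: 0.0247
```

{"api": "drive_tool", "payload": {
  "steps": [
    [-1,[12,-1,0],[0,0,0]],
    [-1,[12,-1,0],[0,0,0]],
    [-1,[12,-1,0],[0,0,0]],
    [-1,[8,-1,0],[0,0,0]],
    [-1,[0,0,0],[0,0,0]]
  ]
}}

```text
t: 6.6
ee_pos: [0.4999, -0.0531, 0.0952]
tool_rot: [0.161, 3.092, 0.005]
force: [-2.3, 0.1, -2.4]
gripper_width: 0.0251
```

```bash
python3 look.py wrist w5
```

```text
6.65 [ 0.4997 -0.0532  0.0952] [0.162 3.092 0.005] [ 6.2  0.6 -8.3] 0.025166918075055257 [-0.24  0.15 -0.5   0.88  0.01 -0.14]
```

{"api": "drive_tool", "payload": {
  "steps": [
    [-1,[6,0,0],[0,0,0]],
    [-1,[6,0,0],[0,0,0]],
    [-1,[0,0,0],[0,0,0]]
  ]
}}

```text
t: 6.95
ee_pos: [0.4986, -0.053, 0.0962]
tool_rot: [0.158, 3.065, 0.006]
force: [-1.3, 0.9, -3.1]
gripper_width: 0.0252
```

```bash
python3 look.py wrist w6;python3 look.py top t6; python3 look.py scene s6
python3 - <<'E'
from geo import *
ims=[]
a=np.load("pics/w6.npz")["img"];cv2.imwrite("pics/w6.png",a)
S=np.load("pics/s6.npz")["img"][165:285,170:340]
b=cv2.resize(S,None,fx=2.3,fy=2.3,interpolation=cv2.INTER_CUBIC)
a=cv2.resize(a,(390,292));h=max(a.shape[0],b.shape[0])
p=lambda i:cv2.copyMakeBorder(i,0,h-i.shape[0],0,0,cv2.BORDER_CONSTANT)
cv2.imwrite("pics/m6.png",np.hstack([p(a),p(b)]))
E
```

```text
7.0 [ 0.4986 -0.053   0.0963] [0.158 3.065 0.006] [ 5.1  0.4 -8.4] 0.024771442439732175 [-0.25  0.13 -0.52  0.85  0.02 -0.14]
7.05 [ 0.4986 -0.053   0.0962] [0.158 3.066 0.006] [ 5.2 -0.  -7.9] 0.025406136676253927 [-0.25  0.13 -0.52  0.85  0.02 -0.14]
7.1 [ 0.4986 -0.053   0.0962] [0.158 3.066 0.006] [ 6.5  0.8 -7.6] 0.025138684060717197 [-0.25  0.13 -0.52  0.85  0.02 -0.14]
```

View pics/m6.png

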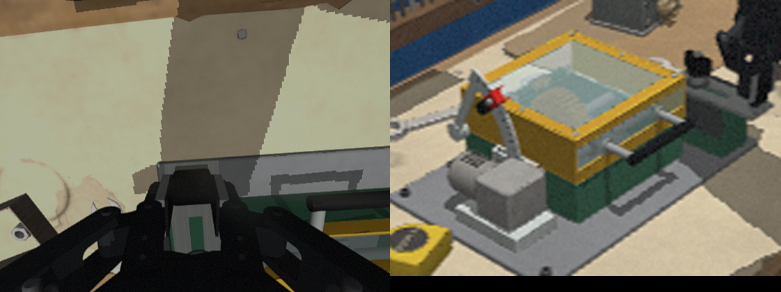

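Left half: the fingers hold the grip with the plate at its end stop (37 mm travel). Right half: the guard is shut and the index is undisturbed. Now I'll release, rise and turn the jaws for the handle.

{"api": "drive_tool", "payload": {
  "steps": [
    [0.1,[0,0,0],[0,0,0]],
    [0.1,[0,0,0],[0,0,0]],
    [0.1,[0,0,0],[0,0,0]],
    [0.1,[0,0,-40],[0,0,0]],
    [0.1,[0,0,-40],[0,0.07,0]],
    [0.1,[0,0,-20],[0,0,0.15]],
    [0.1,[0,0,0],[0,0,0.15]],
    [0.1,[0,0,0],[0,0,0.15]]
  ]
}}

```text
t: 7.9
ee_pos: [0.486, -0.0529, 0.2011]
tool_rot: [-0.867, -3.007, -0.007]
force: [0.7, 0.2, 0.0]
gripper_width: 0.0472
```

{"api": "drive_tool", "payload": {
  "steps": [
    [0.1,[0,0,0],[0,0,0.15]],
    [0.1,[0,0,0],[0,0,0.15]],
    [0.1,[0,0,0],[0,0,0.15]],
    [0.1,[0,0,0],[0,0,0.15]],
    [0.1,[0,0,0],[0,0,0.15]],
    [0.1,[0,0,0],[0,0,0.15]],
    [0.1,[0,0,0],[0,0,0]]
  ]
}}

```text
t: 8.6
ee_pos: [0.4834, -0.0532, 0.2042]
tool_rot: [-2.089, -2.33, 0.004]
force: [-0.0, 1.1, -0.5]
gripper_width: 0.0467
```

{"api": "drive_tool", "payload": {
  "steps": [
    [0.1,[0,0,0],[0,0,0.136]],
    [0.1,[45,14,0],[0,0,0]],
    [0.1,[45,14,0],[0,0,0]],
    [0.1,[45,13,0],[0,0,0]],
    [0.1,[0,0,0],[0,0,0]]
  ]
}}

```text
t: 9.1
ee_pos: [0.5292, 0.0823, 0.2057]
tool_rot: [-2.241, -2.188, 0.005]
force: [0.1, -1.1, -0.2]
gripper_width: 0.0472
```

```bash
python3 look.py wrist w7; python3 -c "
from geo import *
d=np.load('pics/w7.npz')
for p in [(.5275,.081,.09),(.527,.031,.09),(.5285,.131,.09),(.5437,.034,.09)]: print(proj(d,p))"
```

```text
9.15 [0.5284 0.0804 0.2056] [-2.243 -2.186  0.008] [ 0.  -0.3 -0.1] 0.04660960012972093 [ 0.03  0.14 -0.25  1.19  0.    1.62]
[276.42537287 208.84922643]
[277.19614366 265.3716172 ]
[276.22128846 146.31745667]
[296.77348123 261.78122336]
```

View pics/w7.png

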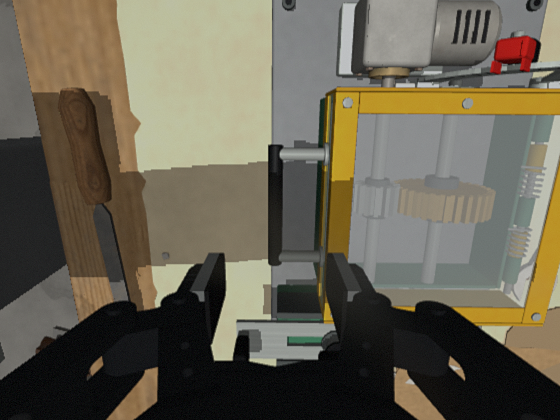

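The wrist view shows the handle bar at u≈275, v 146–265, matching the prediction (276) to within 1 mm. The jaws lie across the bar. I'll narrow them and descend.

{"api": "drive_tool", "payload": {
  "steps": [
    [-0.3,[0,-1,20],[0,0,0]],
    [-0.3,[0,0,25],[0,0,0]],
    [-0.3,[0,0,20],[0,0,0]],
    [-0.3,[0,0,0],[0,0,0]]
  ]
}}

```text
t: 9.55
ee_pos: [0.5258, 0.0777, 0.1403]
tool_rot: [-2.237, -2.196, 0.01]
force: [-0.1, -1.0, 0.5]
gripper_width: 0.0302
```

{"api": "drive_tool", "payload": {
  "steps": [
    [-0.3,[2,1,22],[0,0,0]],
    [-0.3,[0,0,22],[0,0,0]],
    [-0.3,[0,0,20],[0,0,0]],
    [-0.3,[0,0,0],[0,0,0]],
    [-1,[0,0,0],[0,0,0]],
    [-1,[0,0,0],[0,0,0]],
    [-1,[0,0,0],[0,0,0]]
  ],
  "squeeze": 40
}}

```text
t: 10.25
ee_pos: [0.5273, 0.075, 0.0811]
tool_rot: [-2.238, -2.198, 0.007]
force: [1.3, 1.0, -5.4]
gripper_width: 0.0104
```

The handle is gripped (10.4 mm for the 12 mm bar; the knob bar read about 2 mm thin as well). Next I'll refine the index angle from the red mask in several views.

Run:
```python
from geo import *
th=-.0267;o=np.array([.65544,.0767]);R=np.array([[np.cos(th),-np.sin(th)],[np.sin(th),np.cos(th)]])
L={}
for n in("top0","scene0","s6","t6","w7"):
    d=np.load(f"pics/{n}.npz");h=cv2.cvtColor(d["img"],cv2.COLOR_BGR2HSV)
    m=((h[...,0]<6)|(h[...,0]>174))&(h[...,1]>170)&(h[...,2]>90);m=m.astype(np.uint8)*255
    # only near rough projection
    u,v=proj(d,(.668,.183,.138));w=np.zeros_like(m);r=25 if n!="w7" else 45
    v0,u0=max(0,int(v-r)),max(0,int(u-r));w[v0:int(v+r),u0:int(u+r)]=m[v0:int(v+r),u0:int(u+r)]
    k,l,st,c=cv2.connectedComponentsWithStats(w);i=1+np.argmax(st[1:,4]);L[n]=ray(d,c[i]);print(n,(u,v),st[i],c[i])
for s in(("top0","scene0"),("top0","scene0","w7"),("scene0","w7"),("t6","s6","w7")):
    p,e=tri([L[k] for k in s]);q=R.T@(p[:2]-o);x=.088-q[0];z=p[2]-.064
    print(s,np.round(p,4),"err",round(e*1e3,1),"drive",np.round(q,4),"r",round(np.hypot(x,z),4),"ang",round(np.arctan2(z,x),3))
```

```text
top0 (np.float64(193.4085161032633), np.float64(170.0092084460446)) [190 164   8  10  61] [193.36065574 169.16393443]
scene0 (np.float64(215.8051409792797), np.float64(207.89181037169382)) [214 204   6   8  26] [215.96153846 207.07692308]
s6 (np.float64(215.8051409792797), np.float64(207.89181037169382)) [213 204   7   8  27] [215.85185185 207.03703704]
t6 (np.float64(193.4085161032633), np.float64(170.0092084460446)) [190 164   8  10  60] [193.38333333 169.25      ]
w7 (np.float64(513.4484531028907), np.float64(56.79647782407367)) [ 490   36   46   38 1049] [514.20972355  51.99523356]
('top0', 'scene0') [0.6691 0.1823 0.1397] err 0.8 drive [0.0108 0.1059] r 0.1082 ang 0.776
('top0', 'scene0', 'w7') [0.668  0.1836 0.14  ] err 2.1 drive [0.0097 0.1072] r 0.1091 ang 0.771
('scene0', 'w7') [0.6652 0.1849 0.1422] err 0.0 drive [0.0069 0.1084] r 0.1126 ang 0.767
('t6', 's6', 'w7') [0.668  0.1836 0.14  ] err 2.0 drive [0.0097 0.1072] r 0.1091 ang 0.771
```

{"api": "drive_tool", "payload": {
  "steps": [
    [-1,[0,3,-16],[0,0,0]],
    [-1,[0,4,-16],[0,0,0]],
    [-1,[0,5,-16],[0,0,0]],
    [-1,[0,6,-15],[0,0,0]],
    [-1,[0,0,0],[0,0,0]]
  ],
  "squeeze": 50
}}

```text
t: 10.75
ee_pos: [0.5442, 0.0745, 0.1444]
tool_rot: [-2.237, -2.196, 0.011]
force: [-0.2, 0.3, -6.9]
gripper_width: 0.0099
```

{"api": "drive_tool", "payload": {
  "steps": [
    [-1,[0,7,-15],[0,0,0]],
    [-1,[0,8,-14],[0,0,0]],
    [-1,[0,9,-14],[0,0,0]],
    [-1,[0,10,-13],[0,0,0]],
    [-1,[0,0,0],[0,0,0]]
  ]
}}

```text
t: 11.25
ee_pos: [0.5724, 0.0736, 0.193]
tool_rot: [-2.23, -2.189, 0.028]
force: [-0.9, 1.1, -6.3]
gripper_width: 0.0098
```

```bash
python3 look.py scene s8; python3 look.py top t8
python3 - <<'E'
from geo import *
S=np.load("pics/s8.npz")["img"][150:260,180:320];T=np.load("pics/t8.npz")["img"][140:250,165:300]
f=lambda i:cv2.resize(i,(395,int(395*i.shape[0]/i.shape[1])),interpolation=cv2.INTER_CUBIC)
a,b=f(S),f(T);h=max(a.shape[0],b.shape[0]);p=lambda i:cv2.copyMakeBorder(i,0,h-i.shape[0],0,0,cv2.BORDER_CONSTANT)
cv2.imwrite("pics/m8.png",np.hstack([p(a),p(b)]))
E
```

```text
11.3 [0.5714 0.0737 0.1918] [-2.229 -2.188  0.03 ] [-2.8  0.  -6.5] 0.009925743435079293 [ 0.02  0.23 -0.17  1.2  -0.    1.61]
11.35 [0.5711 0.0737 0.1914] [-2.229 -2.188  0.03 ] [-2.1  0.4 -5.2] 0.009918107865660147 [ 0.02  0.23 -0.17  1.2  -0.    1.61]
```

View pics/m8.png

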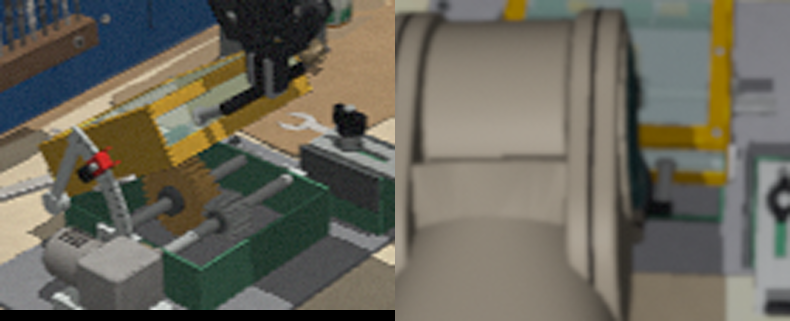

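The guard is lifted to about 0.55 rad with the handle held in the fingers. The index at about (100,163) in the left half is undisturbed. Continuing upward.

{"api": "drive_tool", "payload": {
  "steps": [
    [-1,[0,11,-12],[0,0,0]],
    [-1,[0,11,-12],[0,0,0]],
    [-1,[0,8,-8],[0,0,0]],
    [-1,[0,0,0],[0,0,0]]
  ]
}}

```text
t: 11.75
ee_pos: [0.5914, 0.0731, 0.2149]
tool_rot: [-2.217, -2.177, 0.058]
force: [-3.1, 1.2, -7.5]
gripper_width: 0.01
```

```bash
python3 look.py scene s9;python3 look.py wrist w9
python3 - <<'E'
from geo import *
d=np.load("pics/s9.npz");S=d["img"][180:235,185:255]
b=cv2.resize(S,(509,400),interpolation=cv2.INTER_CUBIC)
a=cv2.resize(np.load("pics/w9.npz")["img"],(290,218));a=cv2.copyMakeBorder(a,0,182,0,0,cv2.BORDER_CONSTANT)
cv2.imwrite("pics/m9.png",np.hstack([a,b]))
th=-.0267;o=np.array([.65544,.0767]);R=np.array([[np.cos(th),-np.sin(th)],[np.sin(th),np.cos(th)]])
for y in(.097,.107):
  for a in(.6,.65,.7,.75,.8,.85):
    q=R@[.088-.112*np.cos(a),y]+o;p=proj(d,[*q,.064+.112*np.sin(a)]);print(y,a,np.round(p,1),"mont",np.round([290+(p[0]-185)*7.27,(p[1]-180)*7.27]))
E
```

```text
11.8 [0.5906 0.0731 0.2141] [-2.216 -2.176  0.059] [-4.5  0.9 -6.4] 0.010419346848189428 [ 0.01  0.27 -0.07  1.28 -0.    1.6 ]
11.85 [0.5905 0.0731 0.214 ] [-2.216 -2.177  0.059] [-3.2  0.7 -6.9] 0.00984870121491195 [ 0.02  0.27 -0.07  1.28 -0.    1.6 ]
0.097 0.6 [223. 212.] mont [566. 233.]
0.097 0.65 [222. 210.] mont [559. 218.]
0.097 0.7 [220.8 208. ] mont [551. 203.]
0.097 0.75 [219.7 206. ] mont [542. 189.]
0.097 0.8 [218.4 204.1] mont [533. 175.]
0.097 0.85 [217.1 202.2] mont [524. 161.]
0.107 0.6 [220.1 213.7] mont [545. 245.]
0.107 0.65 [219.  211.6] mont [537. 230.]
0.107 0.7 [217.9 209.6] mont [529. 215.]
0.107 0.75 [216.7 207.6] mont [520. 201.]
0.107 0.8 [215.4 205.7] mont [511. 187.]
0.107 0.85 [214.1 203.8] mont [502. 173.]
```

View pics/m9.png

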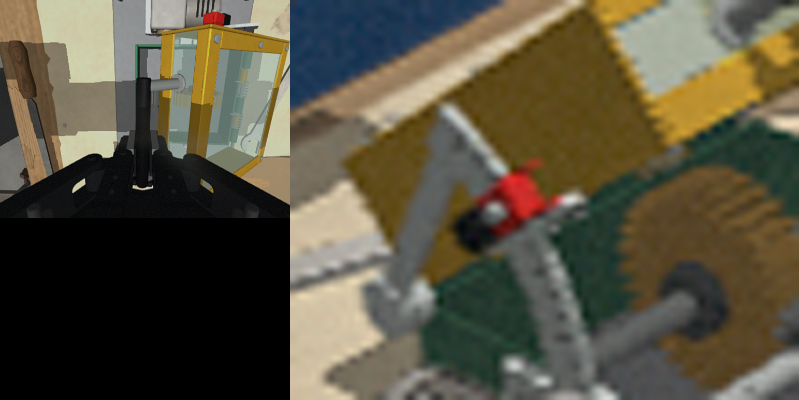

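The right half shows the white pointer at about (572,205), just short of the red shoe (about (520,200)). The guard seems to stand near 0.68. I'll measure its angle from the cheek edges and compare it with the index.

```bash
cat > ang.py <<'E'
import sys;from geo import *
th=-.0267;o=np.array([.65544,.0767]);R=np.array([[np.cos(th),-np.sin(th)],[np.sin(th),np.cos(th)]])
def onY(d,uv,y):
    c,v=ray(d,uv);c2=R.T@(c[:2]-o);v2=R.T@v[:2];k=(y-c2[1])/v2[1];return np.array([c2[0]+k*v2[0],c[2]+k*v[2]])
pol=lambda p:(round(np.hypot(.088-p[0],p[1]-.064)*1e3,1),round(np.arctan2(p[1]-.064,.088-p[0]),3))
E
python3 - <<'E'
from ang import *
d=np.load("pics/s9.npz")
m=lambda u,v:((u-290+.5)/7.27-.5+185,(v+.5)/7.27-.5+180)
tr,tf,bf=[onY(d,m(*p),.09) for p in((345,160),(585,5),(680,140))]
print("cheek",tr,tf,bf,"edge angle",np.arctan2(tf[1]-tr[1],tr[0]-tf[0]))
print("front edge ang", np.arctan2(tf[0]-bf[0],tf[1]-bf[1]))
for y in(.092,.097,.102): print("pointer",y,pol(onY(d,m(572,205),y)))
for y in(.104,.107,.110,.116): print("red",y,pol(onY(d,(215.9,207.06),y)))
d0=np.load("pics/scene0.npz");c=lambda u,v:((u+.5)/4.6-.5+170,(v+.5)/4.6-.5+165)
a,b=[onY(d0,c(*p),.09) for p in((147,178),(371,277))];print("shut edge angle",a,b,np.arctan2(b[1]-a[1],a[0]-b[0]))
for y in(.092,.097,.102): print("pointer shut",y,pol(onY(d0,c(218,302),y)))
# white pointer mask near
h=cv2.cvtColor(d["img"],cv2.COLOR_BGR2HSV)[200:216,210:230];print(h[...,2]);
E
```

```text
cheek [0.11825308 0.10904377] [-0.01216262  0.2138788 ] [-0.05256382  0.17822547] edge angle 0.6770858182356676
front edge ang 0.8477443825333099
pointer 0.092 (np.float64(114.5), np.float64(0.678))
pointer 0.097 (np.float64(121.5), np.float64(0.677))
pointer 0.102 (np.float64(128.5), np.float64(0.676))
red 0.104 (np.float64(106.2), np.float64(0.775))
red 0.107 (np.float64(110.5), np.float64(0.77))
red 0.11 (np.float64(114.8), np.float64(0.766))
red 0.116 (np.float64(123.3), np.float64(0.758))
shut edge angle [0.08133247 0.11735274] [-0.08820327  0.12066126] 0.019512701243163046
pointer shut 0.092 (np.float64(59.6), np.float64(-0.089))
pointer shut 0.097 (np.float64(65.0), np.float64(-0.007))
pointer shut 0.102 (np.float64(70.9), np.float64(0.061))
[[121 165 151  94  93  97  94  91  97  93  91  96  92  93  91  96  93  95
   94  96]
 [ 75 108 153 133  92  94  94  93  99  97  88  92 100  90  92  92  93  92
   96  92]
 [ 86  82 159 192 132  89  94 125 154 130  92  94  94  94  91  94  93  90
   93  99]
 [ 96  92 104 168 173 104 108 120 100  87  95  92  93  95  94  97  92  96
   95  96]
 
[... 319 characters left out ...]
  55  53
   64  72]
 [ 62  77 139 162 116 137 192 207 198 162 131 129 117 113  66  64  67  70
   62  52]
 [ 24  63  95 119 107  96 157 187 113  73  86 101  82  58  89  93  62  53
   57  59]
 [ 28  43  72  76  83 100  83  86  97 107  87  78  71  66  65  52  56  52
   57  55]
 [ 22  22  37  81 101  88  74  87 106  96  91 108  62  53  53  58  61  55
   57  57]
 [ 25  21  28  54  77  85 100  97  99 102  74  45  51  55  53  56  59  54
   58  52]
 [ 13  28  38  62  91  95  95  84  86 102  96  52  52  55  52  56  51  62
   57  56]
 [ 23  45  82 100  97  93  97  89  86 101 115 107  52  54  52  56  49  53
   54  58]
 [ 79  61  64  75  68  83  96  97  93  92 141 148  56  58  56  56  59  57
   53  48]]
```

Pointer and edge both read 0.677, and the index reads 0.770, so about 20 mm of arc at the handle remains.

{"api": "drive_tool", "payload": {
  "steps": [
    [-1,[0,9,-8],[0,0,0]],
    [-1,[0,9,-8],[0,0,0]],
    [-1,[0,2,-2],[0,0,0]]
  ]
}}

```text
t: 12.15
ee_pos: [0.6057, 0.0726, 0.2283]
tool_rot: [-2.21, -2.171, 0.074]
force: [-3.0, 0.2, -7.1]
gripper_width: 0.0095
```

```bash
python3 look.py wrist w10; python3 look.py wrist w10; python3 look.py scene s10
python3 - <<'E'
from geo import *
S=np.load("pics/s10.npz")["img"][180:235,185:255]
cv2.imwrite("pics/m10.png",cv2.resize(S,(700,550),interpolation=cv2.INTER_CUBIC))
E
```

```text
12.2 [0.6057 0.0726 0.2282] [-2.21  -2.171  0.074] [-5.1 -0.7 -4.1] 0.009451892679267472 [ 0.01  0.3  -0.01  1.33 -0.    1.6 ]
12.25 [0.6055 0.0726 0.2281] [-2.21  -2.171  0.074] [-4.9  0.6 -4.1] 0.009529556767075065 [ 0.01  0.3  -0.01  1.33 -0.    1.6 ]
12.3 [0.6054 0.0726 0.228 ] [-2.21  -2.171  0.074] [-4.7 -0.2 -5.1] 0.009939567143785393 [ 0.01  0.3  -0.01  1.33 -0.    1.6 ]
```

View pics/m10.png

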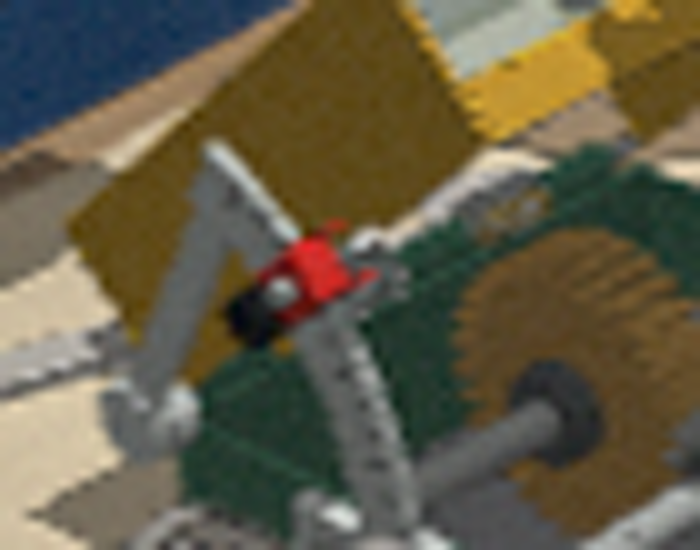

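The white pointer at (370,240) now stands between the two red prongs at (335,228) and (370,275). A numeric check follows.

```bash
for i in 1 2 3; do python3 look.py scene s11; done
python3 - <<'E'
from ang import *
d=np.load("pics/s11.npz");m=lambda u,v:((u+.5)/10-.5+185,(v+.5)/10-.5+180)
print("pointer",pol(onY(d,m(370,240),.092)),"prongs",pol(onY(d,m(338,228),.1)),pol(onY(d,m(370,275),.1)))
tr,br,bf=[onY(d,m(*p),.09) for p in((72,222),(140,345),(480,130))]
tf=onY(d,m(300,0),.09);print("edge angle",np.arctan2(tf[1]-tr[1],tr[0]-tf[0]))
g=d["img"].max(2)[200:212,216:228];s=d["img"].min(2)[200:212,216:228];w=(s>150);v,u=np.nonzero(w);print(len(u));c=(u.mean()+216,v.mean()+200);print("white centroid",c,pol(onY(d,c,.092)))
h=cv2.cvtColor(d["img"],cv2.COLOR_BGR2HSV);r=((h[...,0]<6)|(h[...,0]>174))&(h[...,1]>170)&(h[...,2]>90);v,u=np.nonzero(r[198:216,205:225]);c=(u.mean()+205,v.mean()+198);print("red",c,pol(onY(d,c,.107)))
E
```

```text
12.35 [0.6053 0.0726 0.2279] [-2.21  -2.171  0.074] [-5.8 -0.4 -4.4] 0.009905782653123881 [ 0.01  0.3  -0.01  1.33 -0.    1.6 ]
12.4 [0.6053 0.0726 0.2279] [-2.21  -2.171  0.074] [-5.  -0.1 -4.8] 0.00969098921428769 [ 0.01  0.3  -0.01  1.33 -0.    1.6 ]
12.45 [0.6053 0.0726 0.2279] [-2.21  -2.171  0.074] [-4.5 -0.1 -5.3] 0.009243569818982042 [ 0.01  0.3  -0.01  1.33 -0.    1.6 ]
pointer (np.float64(117.0), np.float64(0.772)) prongs (np.float64(119.8), np.float64(0.822)) (np.float64(120.7), np.float64(0.707))
edge angle 0.7889210560419826
9
white centroid (np.float64(223.22222222222223), np.float64(202.88888888888889)) (np.float64(124.3), np.float64(0.761))
red (np.float64(216.08823529411765), np.float64(206.6764705882353)) (np.float64(112.0), np.float64(0.774))
```

The guard is steady, with the pointer at 0.76–0.79 and the index at 0.77 (prongs' midpoint 0.765). Handing in.

```bash
python3 -c "
from bench import manip
print(manip.hand_in());s=manip.get_state();print(s['t'],s['ee_pos'],s['force'],s['gripper_width'])"
```

```text
the job is handed in; nothing more can be done
None
the job is handed in; nothing more can be done
```

I loosened the clamp knob to its stop, drew the latch plate fully back and lifted the guard by its handle to the red index. I handed in at t = 12.5 s with the gripper still holding the handle. `hand_in()` reports no verdict, so the result itself is unconfirmed.

**Last checks**
- **Knob and latch:** the knob was left at about 1.5 rad. The latch plate stopped at its end stop after about 37 mm of travel; the text says 36.
- **Guard against index:** the pointer read 0.77 by eye, 0.76 from its mask and 0.79 from the cheek edge. The index read 0.77, so they agree to within about 0.02 rad (roughly 2 mm at the pointer). In the picture the pointer stands between the index's two red prongs.
- **Hold:** the pose was steady over the last 0.15 s. The wrist felt about 7 N, and the fingers were closed on the bar at 9 to 10 mm with a 50 N grip.
- **Surroundings:** the red index had not shifted in the pictures. I did not touch the other items knowingly, but I did not measure where they were at the end.

**What did not go as planned**
- The first close on the knob caught the round collar below the bar, with the jaws stopping at 22.7 mm. I opened, rose about 14 mm and gripped the bar instead.
- The jaw readings ran about 1 to 2 mm below the stated sizes.
- The tool tilted a few degrees while lifting, from friction on the handle.

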